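Unload the forming die into the rack

ROBOT

A 7-joint arm with a two-finger parallel gripper is mounted at the origin on the work surface. World frame = base frame: x ahead of the robot, y to its left, z up, the work surface at z = 0. Lengths are in m, angles in rad, forces in N, time in s.
With the tool pointing down it reaches from about 0.425 to 0.925 m from the base axis. Payload 6.8 kg.
Tool frame: the origin (TCP) lies midway between the tips of the shut fingers; the grasp point (between the pads) lies 19 mm behind it; z points along the fingers, y is the line along which they close (so a half turn about z gives the same grasp; the last joint's range is limited). The gripper opens to 85 mm and grips with 20 to 120 N. Pads are 22 mm wide; open, the fingers measure 114 mm over their backs; the gripper's body (76 mm by 85 mm) begins 54 mm behind the grasp point. The pads swing forward as they close: fully open they stand 13 mm farther back than shut.
Start: joints at [-1.299, 0.477, 0.022, 1.555, -0.011, 1.109, -0.083], TCP at [0.25, 0.627, 0.231] pointing down, gripper open.
Joint ranges: [-2.96, 2.96], [-0.34, 2.1], [-1.41, 1.46], [0.24, 2.44], [-1.37, 4.51], [0.17, 1.92], [-2.96, 2.96]. Speed limits (rad/s): [2.39, 2.39, 3.14, 3.14, 3.14, 3.14, 3.14].

INTERFACE

Orientations are given as a unit quaternion [w, x, y, z].
In Python, from station import bot gives the robot as it stands.
- The arm moves only by the tool jog_arm, never from a script. Its argument "rows" is a list of rows, each an object of numbers: "fingers": the finger opening in mm, from 0 to 85.4; "x", "y", "z": the shift along the tool's x, y, z in mm; "ax", "ay", "az": the turn, a rotation vector about the tool's x, y, z in degrees. A call has exactly 8 rows; each row shifts and turns the commanded pose from where the row before left it, along the tool's axes as they then stand; what a row does not reach is not made up. A row lasts 1/10 s, in which the tool goes at most 50 mm and 8.59 degrees, less where a joint would pass 70% of its speed; a pose out of reach is approached as far as the arm can. A call with a gripper value outside its range is refused whole. The fingers move at their own pace and stop on an object; "force" is the grip in N (left out, the last holds). Time passes only in rows, so rows that do not move let the fingers close, or fill a call up. It gives the time, the measured TCP pose, the force, the opening and the grip force at its end, in the units of the state.
- bot.get_obs(): the state, without advancing time (a new reading comes with each control period).
- bot.read_camera(name): name is "scene" or "top" or "wrist"; returns a dict with "pixels" (400x640x3 uint8, red, green, blue), "vertical_fov" (degrees; the focal length in pixels is half the picture's height over the tangent of half this angle, whatever the lens; pixels are square), "cx", "cy" (the principal point, pixels), "world_from_camera" (4x4, takes a point from camera to world coordinates). Camera axes: x right, y down, z forward; pixel columns grow to the right and rows downward; lengths in m; the calibration is good to about 2 mm. A picture is of the moment at which its call begins. There is no depth.
- bot.hand_in(): hands the job in; it is judged then, once.
The state is a dict: "t": time; "q": joint angles; "joint_vel": joint speeds; "joint_torque": joint torques, N m; "eef_pos": TCP position; "tool_rot": TCP orientation; "contact_force": force on the tool from outside, world axes, zero at the start; "torque": the same for the moment, N m; "gripper_width": opening from 0.0 (shut) to 1.0 (fully open); "grasp_force": force on a finger pad.
Only numpy, scipy, OpenCV 4.12 (cv2) and the standard library are available. Lean on these libraries where they do the work, as an engineer would, in place of code of your own. Each camera call takes 0.05 s, during which the arm holds its last target. There are 200 camera calls.

TASK

Swing the red hold-down arm well clear of the die (about a right angle, by its black knob), lift the formed copper trough out of the die, and set it down gently, upright, in the free lane of the wooden rack; slide it along under the slatted top until it is fully home against the end stop. Leave the arm swung clear, do not tip or drop the trough, leave the finished trough and the hammer, jar, cup and steel punch where they are, and let go of everything.

Things in the scene. Friction and masses are not known exactly. Their poses are not given: they have to be found in the camera images.
- trough: The formed part: an open-topped rectangular copper trough, 150 long (its x) x 46 wide (its y) x 42 tall, walls 3 thick, end walls 36 tall, about 0.3 to 0.6 kg. Origin: centre of its underside, z up. The two ends are alike. It starts in the die cavity, standing 24 out of the die face.
- die: Fixed forming die, left or right on the bench, yawed up to 0.4. Origin: centre of its underside, on the bench, z up. Grey base plate 230 (x) x 150 (y) x 16 thick; on it a dark steel block 190 x 100, flat top face at z = 34. Two steel pillars of diameter 18 stand at x = +100, y = -55 and +55, up to z = 115. The arm's post (diameter 24, 60 high) is at x = -50, y = +62.
- holdarm (a joint): Angle of the red hold-down arm about its vertical pivot, rad. At 0 it points along the die's -y, straight across the trough; growing (clockwise from above, to 1.8) it turns to the die's -x, off the trough: at a it points along (-sin a, -cos a) in the die frame. Starts at 0 to 0.3, blocking the trough. Light friction (about 1 N at the knob); stays where left.
- clamp_knob (a point): Centre of the top of the arm's upright black knob, 120 above the bench. The knob is 20 in diameter and 46 tall, down to the arm, which is 62 to 74 above the bench and 20 wide. Knob axis 118 from the pivot axis, 7 from the arm's end.
- clamp_pivot (a point): Point on the vertical pivot axis of the arm, 80 above the bench.
- rack: Fixed low wooden rack, left or right, yawed up to 0.25. Origin: centre of its underside, on the bench. 330 (x) x 136 (y). Two lanes along x, centred on y = -32 and +32: floor at z = 6, 56 wide between rails with tops at z = 20. Open from above for x = -165 to +30. End stop's face at x = +157, its top at z = 36. A trough fully home has its centre at x = +82.
- liner: Thin green strip, 140 x 40, lying on the floor of the free lane, seen only (no step). Origin: on the lane floor where the centre of the underside of a trough that is fully home lies (to within 1); its x runs along the lane towards the end stop, z up.
- done_trough: A finished trough, the same as the other, already home in the other lane. Origin: centre of its underside. Not to be disturbed.
- hammer: Loose hammer lying on the bench between die and rack, 200 long along its x, handle to -x. Origin: centre of its underside. Bystander.
- jar: Amber glass jar with steel cap, diameter 64, 120 tall, standing between die and rack. Origin: centre of its underside. Bystander.
- cup: Copper cup, diameter 76, 75 tall, standing beyond the jar. Origin: centre of its underside. Bystander.
- die_cavity (a point): Centre of the floor of the die's open cavity: above the die's origin, 16 above the bench. The cavity is 154 (die x) x 50 (die y), 18 deep, straight-walled; the trough stands in it with 2 of play all round.
- rack_slats (a point): Middle of the near edge of the first slat's underside: x = +30, y = 0, z = 56 in the rack frame. From here to x = +154 three slats lie across both lanes, underside at z = 56, top at z = 64, on posts in line with the rails. A trough fully home sticks out 23 in front of this edge, where it can be pushed.
- punch: Steel punch standing loose on the bench beyond the die's pillar end: dark block 60 x 44 x 55 tall with an upright shank of diameter 28, 120 tall in all. Origin: centre of its underside. Bystander.
Not all that is in view belongs to the job. Leave any turquoise look-alike of the trough alone.

How it is judged:
By the outcome, as a careful person would: the job done as asked, in the order asked, and still so for the second after the job is handed in, with the robot touching nothing.
It also fails if it takes over 64 s, if anything falls off the work surface, if the arm or the gripper's body presses on something with over 40 N, if the wrist force passes 120 N, or if a joint passes its speed limit or range.

## Working session

There is one attempt and no reset: what is moved stays moved. The work goes in short steps, Python scripts to look and compute and a tool call to move; the robot and the scene stay as the last step left them, time stands still between calls to the robot, and variables do not carry over. Pictures are saved under pics/ and viewed, at most 10 in all, crops included, and the job is handed in when it is done.

Besides the shell and the picture viewer there is one more tool, called after "Call:" in YAML: its name, and indented under it one key for each argument. jog_arm: Moves the arm, as the interface text tells. Its arguments: {"type":"object","properties":{"rows":{"type":"array","items":{"type":"object","properties":{"fingers":{"type":"number"},"x":{"type":"number"},"y":{"type":"number"},"z":{"type":"number"},"ax":{"type":"number"},"ay":{"type":"number"},"az":{"type":"number"}}}},"force":{"type":"number"}},"required":["rows"]}

```bash
mkdir -p pics; ls; python3 - <<'E'
from station import bot
import cv2,numpy as np
o=bot.get_obs();print(o)
for n in ("scene","top"):
    c=bot.read_camera(n);print(n,c["vertical_fov"],c["cx"],c["cy"],np.round(c["world_from_camera"],4).tolist(), [k for k in c])
    cv2.imwrite(f"pics/{n}0.png",c["pixels"][:,:,::-1]); 
E
```

```text
pics
{'t': 0.0, 'q': array([-1.29909544,  0.47779627,  0.02235635,  1.55648206, -0.01146689,
        1.10929168, -0.08310701]), 'joint_vel': array([ 1.64321504e-03,  3.79619550e-04,  6.26609525e-04, -7.25500206e-04,
        4.26525754e-04, -1.26511922e-03,  9.31173256e-05]), 'joint_torque': array([-1.58396906e-03, -5.96437490e+01,  1.60650719e+00, -2.81204438e+01,
        1.22710224e-02,  9.21003259e-03,  2.96512212e-05]), 'eef_pos': array([0.25005592, 0.626323  , 0.23031569]), 'tool_rot': array([-8.78252043e-05,  1.88754035e-01,  9.82023961e-01, -9.20344030e-04]), 'contact_force': array([-0.44257608, -0.06807529,  0.08819162]), 'torque': array([ 0.01893762, -0.02825571,  0.02778165]), 'grasp_force': 0.0, 'gripper_width': 0.9974563790732782}
scene 56.376671589413256 322.0582562242326 201.97879312686334 [[-0.8783, 0.2729, -0.3925, 0.9255], [0.4781, 0.4911, -0.7282, 0.5488], [-0.0059, -0.8272, -0.5618, 0.5704], [0.0, 0.0, 0.0, 1.0]] ['pixels', 'vertical_fov', 'cx', 'cy', 'world_from_camera']
top 56.27771664374349 322.14186561712626 195.82363855896534 [[0.001, -0.9919, 0.127, 0.4843], [-1.0, -0.0003, 0.0053, -0.0717], [-0.0052, -0.127, -0.9919, 1.0041], [0.0, 0.0, 0.0, 1.0]] ['pixels', 'vertical_fov', 'cx', 'cy', 'world_from_camera']
```

View pics/scene0.png

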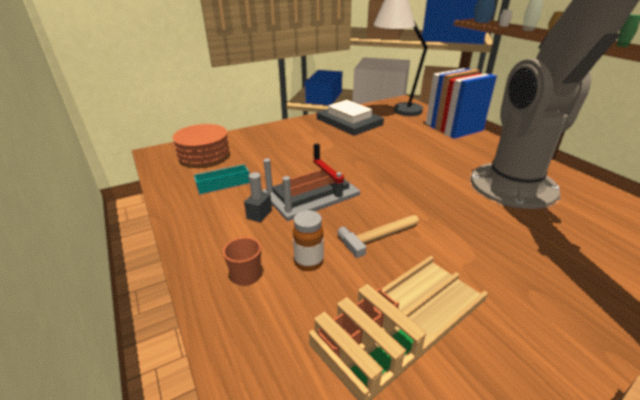

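View pics/top0.png

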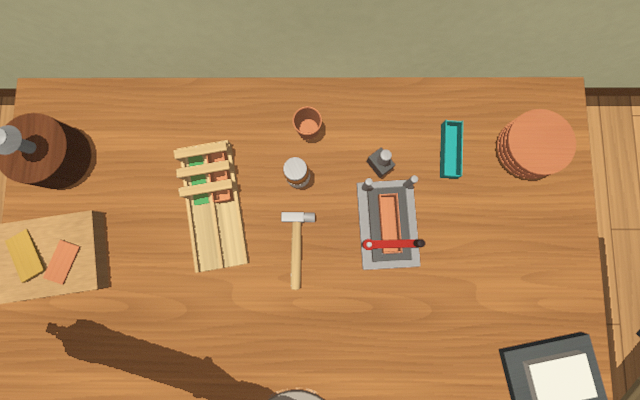

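The scene view shows the die at the left and the rack in front. In the top view, the die is at about (388,225), with the red arm's pivot at (368,244) and its knob at (420,243). The rack is at about (210,207), and its free green lane is the left one. In both, +x of the fixture points away from the robot.

```bash
cat > h.py <<'E'
import numpy as np,cv2
from scipy.spatial.transform import Rotation as R
def ray(c,uv):
    p=c["pixels"].shape[0]/2/np.tan(np.radians(c["vertical_fov"]/2))
    T=np.array(c["world_from_camera"]);d=T[:3,:3]@np.array([(uv[0]-c["cx"])/p,(uv[1]-c["cy"])/p,1.])
    return T[:3,3],d
def onz(c,uv,z):
    o,d=ray(c,uv);return (o+d*(z-o[2])/d[2])
def proj(c,P):
    p=c["pixels"].shape[0]/2/np.tan(np.radians(c["vertical_fov"]/2))
    q=np.linalg.inv(c["world_from_camera"])@np.append(P,1);return np.array([c["cx"]+p*q[0]/q[2],c["cy"]+p*q[1]/q[2]])
def hsv(c): return cv2.cvtColor(c["pixels"],cv2.COLOR_RGB2HSV)
def blobs(m,amin=15):
    n,l,s,ce=cv2.connectedComponentsWithStats(m.astype(np.uint8));out=[]
    for i in range(1,n):
        if s[i,4]>=amin:
            pts=np.argwhere(l==i)[:,::-1].astype(np.float32);out.append((int(s[i,4]),ce[i],cv2.minAreaRect(pts),pts))
    return sorted(out,key=lambda b:-b[0])
def tool(o):
    return R.from_quat(np.array(o["tool_rot"])[[1,2,3,0]]).as_matrix()
E
python3 - <<'E'
from h import *;from station import bot
c=bot.read_camera("top");h=hsv(c);H,S,V=[h[:,:,i].astype(int) for i in range(3)]
def win(m,u0,u1,v0,v1):
    k=np.zeros_like(m);k[v0:v1,u0:u1]=m[v0:v1,u0:u1];return k
red=win(((H<5)|(H>174))&(S>180)&(V>110),355,430,230,260)
blk=win((V<45),405,432,232,256)
cop=win((H<14)&(S>90)&(V>120)&~(red>0),370,412,190,260)
gry=win((S<50)&(V>90)&(V<200),350,430,172,275)
grn=win((H>40)&(H<85)&(S>90),180,240,140,210)
for n,m in dict(red=red,blk=blk,cop=cop,gry=gry,grn=grn).items():
    for b in blobs(m)[:4]: print(n,b[0],np.round(b[1],1),[np.round(x,1) for x in b[2]])
    if n=="gry":
        p=blobs(m)[0][3];print(np.round([onz(c,q,0.016)[:2] for q in cv2.boxPoints(cv2.minAreaRect(p))],3).tolist())
k=blobs(blk)
if k: print("knob",onz(c,k[0][1],.12))
a=c["pixels"][170:275,345:435,::-1];b=c["pixels"][135:275,165:255,::-1]
im=np.hstack([cv2.resize(a,(400,467)),cv2.resize(b,(300,467))]);cv2.imwrite("pics/crop.png",im)
E
```

```text
red 345 [389.4 243.7] [array([389. , 244.5]), array([52.,  9.]), np.float64(0.0)]
cop 858 [389.3 217.1] [array([393.8, 216.6]), array([48.3, 29.2]), np.float64(83.7)]
cop 128 [391.5 249.8] [array([391.1, 250.1]), array([ 5.9, 40. ]), np.float64(87.5)]
gry 2362 [386.2 207.3] [array([388.6, 209.4]), array([65.4, 61. ]), np.float64(86.3)]
gry 1001 [389.7 258.5] [array([390.2, 256.1]), array([23.1, 57.7]), np.float64(87.0)]
[[0.657, -0.157], [0.668, -0.32], [0.494, -0.326], [0.483, -0.166]]
grn 131 [200.4 199.1] [array([201., 199.]), array([10., 14.]), np.float64(90.0)]
grn 114 [197.8 179.5] [array([197.8, 179.4]), array([ 8.5, 14.3]), np.float64(80.5)]
grn 106 [195.1 160.7] [array([195.2, 160.6]), array([ 8.3, 13.4]), np.float64(81.9)]
```

View pics/crop.png

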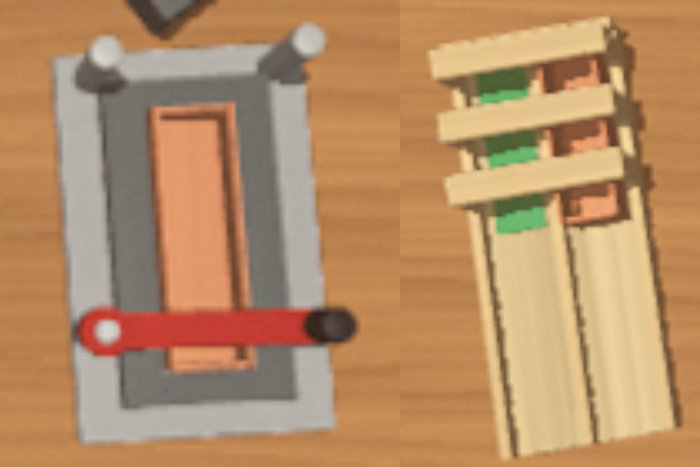

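The crop shows the plate corners at (82,440), (333,427) and (55,60), the pivot screw at (105,330) and the knob top at about (340,323). The rack's near corners are at (505,457) and (680,428).

```bash
python3 - <<'E'
from h import *;from station import bot
c=bot.read_camera("top")
A=lambda x,y:(345+x/4.444-.4,170+y/4.447-.4)
B=lambda x,y:(165+(x-400)/3.333-.4,135+y/3.336-.4)
pr=lambda n,p:print(n,np.round(p[:2]*1000,1))
kn=onz(c,A(340,323),.12);pv=onz(c,A(105,330),.08);pr("knob",kn);pr("pivot",pv);print(np.linalg.norm(kn[:2]-pv[:2]),np.degrees(np.arctan2(*(kn-pv)[[1,0]])))
for p in((82,440),(333,427),(55,60)):pr("plate",onz(c,A(*p),.016))
for p in((152,108),(236,103),(255,368),(168,372)):pr("trough",onz(c,A(*p),.054))
for p in((505,457),(680,428)):pr("rack",onz(c,B(*p),.015))
for p in((498,232),(548,226)):pr("liner near",onz(c,B(*p),.006))
for p in((448,205),(625,182)):pr("slat near (top edge)",onz(c,B(*p),.06))
o=bot.get_obs();print(np.round(tool(o),3))
E
```

```text
knob [ 487.9 -299. ]
pivot [ 484.1 -179.8]
0.119264531635201 -88.18047930473728
plate [ 420.3 -172.9]
plate [ 428.  -319.7]
plate [ 645.1 -159.6]
trough [ 610.9 -211.8]
trough [ 613.9 -260.2]
trough [ 462.9 -267.2]
trough [ 460.6 -218.1]
rack [411.9 261.5]
rack [434.4 125.3]
liner near [589.4 278. ]
liner near [594.3 237.8]
slat near (top edge) [604.4 298.4]
slat near (top edge) [622.2 163.3]
[[-0.929  0.371 -0.   ]
 [ 0.371  0.929 -0.001]
 [-0.    -0.001 -1.   ]]
```

```bash
cat >> h.py <<'E'
import json
from scipy.spatial.transform import Slerp
def Rt(psi,tilt=0):
    s,c=np.sin(np.radians(psi)),np.cos(np.radians(psi))
    return np.array([[-s,c,0],[c,s,0],[0,0,-1.]]).T@R.from_rotvec([0,np.radians(tilt),0]).as_matrix()
def rows(path,start=None):
    """path: list of (xyz mm, psi, tilt, n); prints rows from the measured pose"""
    from station import bot
    o=bot.get_obs();p=np.array(o["eef_pos"])*1000;M=tool(o);out=[]
    if start is not None:p,M=np.array(start[0],float),Rt(*start[1:])
    for t,psi,tilt,n in path:
        t=np.array(t,float);sl=Slerp([0,1],R.from_matrix([M,Rt(psi,tilt)]));p0=p.copy()
        for k in range(1,n+1):
            q=p0+(t-p0)*k/n;N=sl(k/n).as_matrix();d=M.T@(q-p);w=np.degrees(R.from_matrix(M.T@N).as_rotvec())
            out.append(dict(zip("x y z ax ay az".split(),[round(float(v),1) for v in [*d,*w]])));p,M=q,N
    for i,r in enumerate(out):
        if i%8==0:print("--")
        print({k:v for k,v in r.items() if v})
def st():
    from station import bot
    o=bot.get_obs();M=tool(o);print("t",round(o["t"],2),"pos",np.round(o["eef_pos"]*1000,1),"psi",round(np.degrees(np.arctan2(M[1,1],M[0,1])),1),"z",np.round(M[:,2],3),"F",np.round(o["contact_force"],1),"w",round(o["gripper_width"]*85.4,1),"g",round(o["grasp_force"],1),"q",np.round(o["q"],2))
E
python3 -c "
from h import *
rows([((480,220,240),35,0,10),((495,-150,240),2,0,8),((488,-304,180),2,-15,6)])"
```

```text
--
{'x': -36.4, 'y': -29.2, 'z': -0.9, 'az': 3.3}
{'x': -38.1, 'y': -27.1, 'z': -0.9, 'az': 3.3}
{'x': -39.6, 'y': -24.8, 'z': -0.9, 'az': 3.3}
{'x': -40.9, 'y': -22.5, 'z': -0.9, 'az': 3.3}
{'x': -42.2, 'y': -20.1, 'z': -0.9, 'az': 3.3}
{'x': -43.3, 'y': -17.6, 'z': -0.9, 'az': 3.3}
{'x': -44.2, 'y': -15.1, 'z': -0.9, 'az': 3.3}
{'x': -45.0, 'y': -12.5, 'z': -0.9, 'az': 3.3}
--
{'x': -45.7, 'y': -9.8, 'z': -0.9, 'az': 3.3}
{'x': -46.2, 'y': -7.2, 'z': -0.9, 'az': 3.3}
{'x': -39.0, 'y': -25.0, 'az': 4.1}
{'x': -40.7, 'y': -22.1, 'az': 4.1}
{'x': -42.1, 'y': -19.1, 'az': 4.1}
{'x': -43.4, 'y': -16.1, 'az': 4.1}
{'x': -44.5, 'y': -12.9, 'az': 4.1}
{'x': -45.3, 'y': -9.7, 'az': 4.1}
--
{'x': -45.8, 'y': -6.4, 'az': 4.1}
{'x': -46.2, 'y': -3.1, 'az': 4.1}
{'x': -25.6, 'y': -2.1, 'z': 10.0, 'ay': -2.5}
{'x': -25.1, 'y': -2.1, 'z': 11.1, 'ay': -2.5}
{'x': -24.6, 'y': -2.1, 'z': 12.2, 'ay': -2.5}
{'x': -24.1, 'y': -2.1, 'z': 13.3, 'ay': -2.5}
{'x': -23.5, 'y': -2.1, 'z': 14.3, 'ay': -2.5}
{'x': -22.8, 'y': -2.1, 'z': 15.3, 'ay': -2.5}
```

Call:
jog_arm:
  rows:
    - {"x": -36, "y": -29, "z": -1, "az": 3.3}
    - {"x": -38, "y": -27, "z": -1, "az": 3.3}
    - {"x": -40, "y": -25, "z": -1, "az": 3.3}
    - {"x": -41, "y": -22, "z": -1, "az": 3.3}
    - {"x": -42, "y": -20, "z": -1, "az": 3.3}
    - {"x": -43, "y": -18, "z": -1, "az": 3.3}
    - {"x": -44, "y": -15, "z": -1, "az": 3.3}
    - {"x": -45, "y": -12, "z": -1, "az": 3.3}

```text
invalid input
```

Call:
jog_arm:
  rows:
    - {"x": -46, "y": -10, "z": -1, "az": 3.3}
    - {"x": -46, "y": -7, "z": -1, "az": 3.3}
    - {"x": -39, "y": -25, "az": 4.1}
    - {"x": -41, "y": -22, "az": 4.1}
    - {"x": -42, "y": -19, "az": 4.1}
    - {"x": -43, "y": -16, "az": 4.1}
    - {"x": -44, "y": -13, "az": 4.1}
    - {"x": -45, "y": -10, "az": 4.1}

```text
invalid input
```

```bash
python3 -c "
from h import *
st();rows([((495,-150,240),2,0,2),((488,-304,180),2,-15,6)])"
```

```text
t 0.2 pos [250.1 626.6 230.7] psi 68.2 z [-0.    -0.001 -1.   ] F [0.2 0.8 0.1] w 85.2 g 0.0 q [-1.3   0.48  0.02  1.56 -0.01  1.11 -0.08]
--
{'x': -257.7, 'y': -315.2, 'z': -4.3, 'az': 33.1}
{'x': -388.0, 'y': -123.2, 'z': -4.5, 'az': 33.1}
{'x': -25.6, 'y': -2.1, 'z': 10.0, 'ay': -2.5}
{'x': -25.1, 'y': -2.1, 'z': 11.1, 'ay': -2.5}
{'x': -24.6, 'y': -2.1, 'z': 12.2, 'ay': -2.5}
{'x': -24.1, 'y': -2.1, 'z': 13.3, 'ay': -2.5}
{'x': -23.5, 'y': -2.1, 'z': 14.3, 'ay': -2.5}
{'x': -22.8, 'y': -2.1, 'z': 15.3, 'ay': -2.5}
```

Call:
jog_arm:
  rows:
    - {"fingers": 85, "x": -36, "y": -29, "z": -1, "ax": 0, "ay": 0, "az": 3.3}
    - {"fingers": 85, "x": -38, "y": -27, "z": -1, "ax": 0, "ay": 0, "az": 3.3}
    - {"fingers": 85, "x": -40, "y": -25, "z": -1, "ax": 0, "ay": 0, "az": 3.3}
    - {"fingers": 85, "x": -41, "y": -22, "z": -1, "ax": 0, "ay": 0, "az": 3.3}
    - {"fingers": 85, "x": -42, "y": -20, "z": -1, "ax": 0, "ay": 0, "az": 3.3}
    - {"fingers": 85, "x": -43, "y": -18, "z": -1, "ax": 0, "ay": 0, "az": 3.3}
    - {"fingers": 85, "x": -44, "y": -15, "z": -1, "ax": 0, "ay": 0, "az": 3.3}
    - {"fingers": 85, "x": -45, "y": -12, "z": -1, "ax": 0, "ay": 0, "az": 3.3}

```text
t: 1.0
eef_pos: [0.4351, 0.3011, 0.2394]
tool_rot: [-0.0, 0.409, 0.913, 0.0]
contact_force: [-0.3, -0.5, 0.8]
gripper_width: 0.995
grasp_force: 0.0
```

All keys are needed in every row.

Call:
jog_arm:
  rows:
    - {"fingers": 85, "x": -46, "y": -10, "z": -1, "ax": 0, "ay": 0, "az": 3.3}
    - {"fingers": 85, "x": -46, "y": -7, "z": -1, "ax": 0, "ay": 0, "az": 3.3}
    - {"fingers": 85, "x": -39, "y": -25, "z": 0, "ax": 0, "ay": 0, "az": 4.1}
    - {"fingers": 85, "x": -41, "y": -22, "z": 0, "ax": 0, "ay": 0, "az": 4.1}
    - {"fingers": 85, "x": -42, "y": -19, "z": 0, "ax": 0, "ay": 0, "az": 4.1}
    - {"fingers": 85, "x": -43, "y": -16, "z": 0, "ax": 0, "ay": 0, "az": 4.1}
    - {"fingers": 85, "x": -44, "y": -13, "z": 0, "ax": 0, "ay": 0, "az": 4.1}
    - {"fingers": 85, "x": -45, "y": -10, "z": 0, "ax": 0, "ay": 0, "az": 4.1}

```text
t: 1.8
eef_pos: [0.493, -0.0566, 0.2415]
tool_rot: [0.0, 0.64, 0.769, 0.0]
contact_force: [0.9, 0.7, 0.3]
gripper_width: 0.996
grasp_force: 0.0
```

Call:
jog_arm:
  rows:
    - {"fingers": 85, "x": -46, "y": -6, "z": 0, "ax": 0, "ay": 0, "az": 4.1}
    - {"fingers": 85, "x": -46, "y": -3, "z": 0, "ax": 0, "ay": 0, "az": 4.1}
    - {"fingers": 85, "x": -26, "y": -2, "z": 10, "ax": 0, "ay": -2.5, "az": 0}
    - {"fingers": 85, "x": -25, "y": -2, "z": 11, "ax": 0, "ay": -2.5, "az": 0}
    - {"fingers": 85, "x": -25, "y": -2, "z": 12, "ax": 0, "ay": -2.5, "az": 0}
    - {"fingers": 85, "x": -24, "y": -2, "z": 13, "ax": 0, "ay": -2.5, "az": 0}
    - {"fingers": 85, "x": -24, "y": -2, "z": 14, "ax": 0, "ay": -2.5, "az": 0}
    - {"fingers": 60, "x": -23, "y": -2, "z": 15, "ax": 0, "ay": -2.5, "az": 0}

```text
t: 2.6
eef_pos: [0.4927, -0.3032, 0.1823]
tool_rot: [0.095, 0.686, 0.716, -0.091]
contact_force: [-0.2, 0.4, 0.3]
gripper_width: 0.854
grasp_force: 0.0
```

```bash
python3 -c "
from h import *
from station import bot
st();c=bot.read_camera('wrist');st();cv2.imwrite('pics/w1.png',c['pixels'][:,:,::-1]);np.save('w1.npy',c,allow_pickle=True)
print(np.round(c['world_from_camera'],3).tolist(),c['vertical_fov'])
for P in((.488,-.299,.12),(.484,-.18,.08)):print(proj(c,P))
rows([((488,-304,84),2,-15,8)])"
```

```text
t 2.6 pos [ 492.7 -303.2  182.3] psi 2.5 z [ 0.011 -0.26  -0.966] F [-0.2  0.4  0.3] w 72.9 g 0.0 q [-0.25  0.38  0.7   1.98 -0.    0.74  0.44]
t 2.65 pos [ 490.9 -305.8  181. ] psi 2.3 z [ 0.008 -0.263 -0.965] F [-1.4 -0.5 -1.2] w 65.6 g 0.0 q [-0.25  0.38  0.7   1.99 -0.    0.74  0.44]
[[0.999, 0.037, 0.025, 0.488], [0.045, -0.83, -0.556, -0.187], [0.0, 0.556, -0.831, 0.298], [0.0, 0.0, 0.0, 1.0]] 64.96945633788654
[309.58618324 190.3561335 ]
[310.46403121 -25.78199429]
--
{'x': 3.4, 'y': -0.3, 'z': 11.6}
{'x': 3.4, 'y': -0.3, 'z': 11.6}
{'x': 3.4, 'y': -0.3, 'z': 11.6}
{'x': 3.4, 'y': -0.3, 'z': 11.6}
{'x': 3.4, 'y': -0.3, 'z': 11.6}
{'x': 3.4, 'y': -0.3, 'z': 11.6}
{'x': 3.4, 'y': -0.3, 'z': 11.6}
{'x': 3.4, 'y': -0.4, 'z': 11.6}
```

View pics/w1.png

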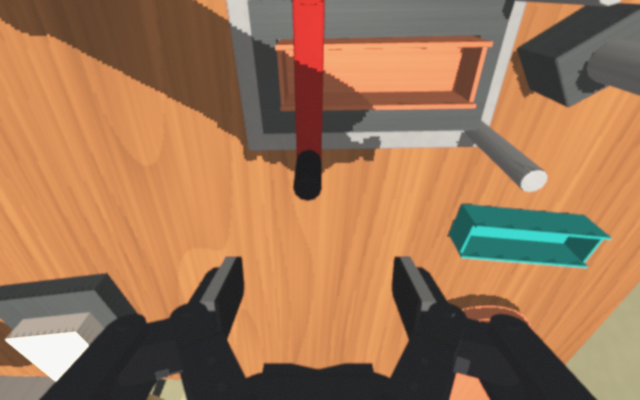

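The wrist view shows the knob top at about (308,188), where it was predicted at (310,190), so the estimate is good. I'll descend and grip.

Call:
jog_arm:
  rows:
    - {"fingers": 60, "x": 3, "y": 0, "z": 12, "ax": 0, "ay": 0, "az": 0}
    - {"fingers": 60, "x": 3, "y": 0, "z": 12, "ax": 0, "ay": 0, "az": 0}
    - {"fingers": 60, "x": 3, "y": -1, "z": 12, "ax": 0, "ay": 0, "az": 0}
    - {"fingers": 60, "x": 4, "y": 0, "z": 12, "ax": 0, "ay": 0, "az": 0}
    - {"fingers": 60, "x": 3, "y": -1, "z": 12, "ax": 0, "ay": 0, "az": 0}
    - {"fingers": 60, "x": 4, "y": 0, "z": 12, "ax": 0, "ay": 0, "az": 0}
    - {"fingers": 60, "x": 3, "y": 0, "z": 11, "ax": 0, "ay": 0, "az": 0}
    - {"fingers": 60, "x": 4, "y": 0, "z": 10, "ax": 0, "ay": 0, "az": 0}

```text
t: 3.45
eef_pos: [0.4906, -0.3004, 0.0847]
tool_rot: [0.094, 0.686, 0.716, -0.09]
contact_force: [-0.8, 0.2, 1.1]
gripper_width: 0.703
grasp_force: 0.0
```

Call:
jog_arm:
  force: 20
  rows:
    - {"fingers": 10, "x": 0, "y": 0, "z": 0, "ax": 0, "ay": 0, "az": 0}
    - {"fingers": 10, "x": 0, "y": 0, "z": 0, "ax": 0, "ay": 0, "az": 0}
    - {"fingers": 10, "x": 0, "y": 0, "z": 0, "ax": 0, "ay": 0, "az": 0}
    - {"fingers": 10, "x": 0, "y": 0, "z": 0, "ax": 0, "ay": 0, "az": 0}
    - {"fingers": 10, "x": 0, "y": 0, "z": 0, "ax": 0, "ay": 0, "az": 0}
    - {"fingers": 10, "x": 0, "y": 0, "z": 0, "ax": 0, "ay": 0, "az": 0}
    - {"fingers": 10, "x": 0, "y": 0, "z": 0, "ax": 0, "ay": 0, "az": 0}
    - {"fingers": 10, "x": 0, "y": 0, "z": 0, "ax": 0, "ay": 0, "az": 0}

```text
t: 4.25
eef_pos: [0.4892, -0.3006, 0.086]
tool_rot: [0.093, 0.687, 0.715, -0.091]
contact_force: [-4.9, 0.9, 4.2]
gripper_width: 0.223
grasp_force: 20.5
```

```bash
python3 -c "
from h import *
st()
from station import bot
p=bot.get_obs()['eef_pos']*1000;M=tool(bot.get_obs());psi=np.degrees(np.arctan2(M[1,1],M[0,1]))
g=p-19*M[:,2];print('grasp',g)
pv=np.array([484.3,-180.]);r0=g[:2]-pv;print(np.linalg.norm(r0))
path=[]
for k in range(1,15):
    a=-6.3*k;c,s=np.cos(np.radians(a)),np.sin(np.radians(a));Q=np.array([[c,-s],[s,c]])
    path.append(((*(pv+Q@(p[:2]-pv)),p[2]),psi+a,-15,1))
rows(path)"
```

```text
t 4.25 pos [ 489.2 -300.6   86. ] psi 2.3 z [ 0.009 -0.258 -0.966] F [-4.9  0.9  4.2] w 19.1 g 20.5 q [-0.17  0.53  0.61  2.06 -0.09  0.54  0.48]
grasp [ 489.03251924 -295.73390299  104.38797455]
115.83062220131437
--
{'x': 0.7, 'y': -13.2, 'z': -0.2, 'ax': 1.5, 'az': 6.1}
{'x': 0.7, 'y': -13.2, 'z': -0.2, 'ax': 1.6, 'az': 6.1}
{'x': 0.7, 'y': -13.2, 'z': -0.2, 'ax': 1.6, 'az': 6.1}
{'x': 0.7, 'y': -13.2, 'z': -0.2, 'ax': 1.6, 'az': 6.1}
{'x': 0.7, 'y': -13.2, 'z': -0.2, 'ax': 1.6, 'az': 6.1}
{'x': 0.7, 'y': -13.2, 'z': -0.2, 'ax': 1.6, 'az': 6.1}
{'x': 0.7, 'y': -13.2, 'z': -0.2, 'ax': 1.6, 'az': 6.1}
{'x': 0.7, 'y': -13.2, 'z': -0.2, 'ax': 1.6, 'az': 6.1}
--
{'x': 0.7, 'y': -13.2, 'z': -0.2, 'ax': 1.6, 'az': 6.1}
{'x': 0.7, 'y': -13.2, 'z': -0.2, 'ax': 1.6, 'az': 6.1}
{'x': 0.7, 'y': -13.2, 'z': -0.2, 'ax': 1.6, 'az': 6.1}
{'x': 0.7, 'y': -13.2, 'z': -0.2, 'ax': 1.6, 'az': 6.1}
{'x': 0.7, 'y': -13.2, 'z': -0.2, 'ax': 1.6, 'az': 6.1}
{'x': 0.7, 'y': -13.2, 'z': -0.2, 'ax': 1.6, 'az': 6.1}
```

Call:
jog_arm:
  rows:
    - {"fingers": 10, "x": 0.7, "y": -13.2, "z": -0.2, "ax": 1.6, "ay": 0, "az": 6.1}
    - {"fingers": 10, "x": 0.7, "y": -13.2, "z": -0.2, "ax": 1.6, "ay": 0, "az": 6.1}
    - {"fingers": 10, "x": 0.7, "y": -13.2, "z": -0.2, "ax": 1.6, "ay": 0, "az": 6.1}
    - {"fingers": 10, "x": 0.7, "y": -13.2, "z": -0.2, "ax": 1.6, "ay": 0, "az": 6.1}
    - {"fingers": 10, "x": 0.7, "y": -13.2, "z": -0.2, "ax": 1.6, "ay": 0, "az": 6.1}
    - {"fingers": 10, "x": 0.7, "y": -13.2, "z": -0.2, "ax": 1.6, "ay": 0, "az": 6.1}
    - {"fingers": 10, "x": 0.7, "y": -13.2, "z": -0.2, "ax": 1.6, "ay": 0, "az": 6.1}
    - {"fingers": 10, "x": 0.7, "y": -13.2, "z": -0.2, "ax": 1.6, "ay": 0, "az": 6.1}

```text
t: 5.05
eef_pos: [0.3936, -0.2623, 0.0861]
tool_rot: [0.049, 0.927, 0.352, -0.122]
contact_force: [-6.1, -6.8, -2.9]
gripper_width: 0.227
grasp_force: 20.7
```

```bash
python3 -c "
from h import *
st()
from station import bot
p=bot.get_obs()['eef_pos']*1000;M=tool(bot.get_obs());psi=np.degrees(np.arctan2(M[1,1],M[0,1]))
g=p-19*M[:,2];print('grasp',g)
pv=np.array([484.3,-180.]);r0=g[:2]-pv;print(np.linalg.norm(r0))
path=[]
for k in range(1,8):
    a=-5.5*k;c,s=np.cos(np.radians(a)),np.sin(np.radians(a));Q=np.array([[c,-s],[s,c]])
    path.append(((*(pv+Q@(p[:2]-pv)),86),psi+a,-15,1))
rows(path)"
```

```text
t 5.05 pos [ 393.6 -262.3   86.1] psi -48.4 z [-0.192 -0.176 -0.966] F [-6.1 -6.8 -2.9] w 19.4 g 20.7 q [-0.38  0.58  0.89  2.14 -0.3   0.74 -0.17]
grasp [ 397.27939895 -258.9265501   104.4421094 ]
117.48185101533875
--
{'x': 0.4, 'y': -11.7, 'z': -0.1, 'ax': 1.7, 'ay': 0.1, 'az': 5.2}
{'x': 0.4, 'y': -11.7, 'z': -0.1, 'ax': 1.4, 'az': 5.3}
{'x': 0.4, 'y': -11.7, 'z': -0.1, 'ax': 1.4, 'az': 5.3}
{'x': 0.4, 'y': -11.7, 'z': -0.1, 'ax': 1.4, 'az': 5.3}
{'x': 0.4, 'y': -11.7, 'z': -0.1, 'ax': 1.4, 'az': 5.3}
{'x': 0.4, 'y': -11.7, 'z': -0.1, 'ax': 1.4, 'az': 5.3}
{'x': 0.4, 'y': -11.7, 'z': -0.1, 'ax': 1.4, 'az': 5.3}
```

Call:
jog_arm:
  rows:
    - {"fingers": 10, "x": 0.5, "y": -11.7, "z": -0.1, "ax": 1.5, "ay": 0, "az": 5.3}
    - {"fingers": 10, "x": 0.5, "y": -11.7, "z": -0.1, "ax": 1.4, "ay": 0, "az": 5.3}
    - {"fingers": 10, "x": 0.5, "y": -11.7, "z": -0.1, "ax": 1.4, "ay": 0, "az": 5.3}
    - {"fingers": 10, "x": 0.5, "y": -11.7, "z": -0.1, "ax": 1.4, "ay": 0, "az": 5.3}
    - {"fingers": 10, "x": 0.5, "y": -11.7, "z": -0.1, "ax": 1.4, "ay": 0, "az": 5.3}
    - {"fingers": 10, "x": 0.5, "y": -11.7, "z": -0.1, "ax": 1.4, "ay": 0, "az": 5.3}
    - {"fingers": 10, "x": 0.5, "y": -11.7, "z": -0.1, "ax": 1.4, "ay": 0, "az": 5.3}
    - {"fingers": 10, "x": 0, "y": 0, "z": 0, "ax": 0, "ay": 0, "az": 0}

```text
t: 5.85
eef_pos: [0.3617, -0.1868, 0.0859]
tool_rot: [0.005, 0.991, 0.029, -0.131]
contact_force: [-10.4, -2.6, 10.5]
gripper_width: 0.23
grasp_force: 21.8
```

```bash
python3 -c "
from h import *
st()
from station import bot
p=bot.get_obs()['eef_pos']*1000;M=tool(bot.get_obs())
g=p-19*M[:,2];print('grasp',g, np.degrees(np.arctan2(g[1]+180,g[0]-484.3)))
"
```

```text
t 5.85 pos [ 361.7 -186.8   85.9] psi -86.7 z [-0.259 -0.017 -0.966] F [-10.4  -2.6  10.5] w 19.6 g 21.8 q [-0.52  0.64  1.03  2.18 -0.51  0.91 -0.66]
grasp [ 366.58807555 -186.42805415  104.27008645] -176.87427650645233
```

Call:
jog_arm:
  rows:
    - {"fingers": 60, "x": 0, "y": 0, "z": 0, "ax": 0, "ay": 0, "az": 0}
    - {"fingers": 60, "x": 0, "y": 0, "z": 0, "ax": 0, "ay": 0, "az": 0}
    - {"fingers": 60, "x": 0, "y": 0, "z": 0, "ax": 0, "ay": 0, "az": 0}
    - {"fingers": 60, "x": 0, "y": 0, "z": 0, "ax": 0, "ay": 0, "az": 0}
    - {"fingers": 60, "x": 0, "y": 0, "z": -15, "ax": 0, "ay": 0, "az": 0}
    - {"fingers": 60, "x": 0, "y": 0, "z": -30, "ax": 0, "ay": 0, "az": 0}
    - {"fingers": 60, "x": 0, "y": 0, "z": -40, "ax": 0, "ay": 0, "az": 0}
    - {"fingers": 60, "x": 0, "y": 0, "z": -20, "ax": 0, "ay": 0, "az": 0}

```text
t: 6.65
eef_pos: [0.3931, -0.1852, 0.189]
tool_rot: [0.006, 0.991, 0.031, -0.127]
contact_force: [1.5, 0.2, -1.1]
gripper_width: 0.702
grasp_force: 0.0
```

```bash
python3 -c "
from h import *
st()
rows([((537,-239,200),-87,0,7)])
"
```

```text
t 6.65 pos [ 393.1 -185.2  189. ] psi -86.4 z [-0.252 -0.02  -0.968] F [ 1.5  0.2 -1.1] w 60.0 g 0.0 q [-0.66  0.52  1.2   2.05 -0.37  1.14 -0.76]
--
{'x': 19.0, 'y': 9.0, 'z': -6.5, 'ay': 2.1, 'az': 0.1}
{'x': 19.2, 'y': 8.9, 'z': -5.8, 'ay': 2.1, 'az': 0.1}
{'x': 19.4, 'y': 8.9, 'z': -5.1, 'ay': 2.1, 'az': 0.1}
{'x': 19.6, 'y': 8.9, 'z': -4.4, 'ay': 2.1, 'az': 0.1}
{'x': 19.8, 'y': 8.8, 'z': -3.7, 'ay': 2.1, 'az': 0.1}
{'x': 19.9, 'y': 8.8, 'z': -3.0, 'ay': 2.1, 'az': 0.1}
{'x': 20.0, 'y': 8.8, 'z': -2.3, 'ay': 2.1, 'az': 0.1}
```

Call:
jog_arm:
  rows:
    - {"fingers": 70, "x": 19, "y": 9, "z": -6.5, "ax": 0, "ay": 2.1, "az": 0}
    - {"fingers": 70, "x": 19, "y": 9, "z": -6, "ax": 0, "ay": 2.1, "az": 0.1}
    - {"fingers": 70, "x": 19.5, "y": 9, "z": -5, "ax": 0, "ay": 2.1, "az": 0.1}
    - {"fingers": 70, "x": 19.5, "y": 9, "z": -4.5, "ax": 0, "ay": 2.1, "az": 0.1}
    - {"fingers": 70, "x": 20, "y": 9, "z": -3.5, "ax": 0, "ay": 2.1, "az": 0.1}
    - {"fingers": 70, "x": 20, "y": 8.5, "z": -3, "ax": 0, "ay": 2.1, "az": 0.1}
    - {"fingers": 70, "x": 20, "y": 8.5, "z": -2, "ax": 0, "ay": 2.1, "az": 0.1}
    - {"fingers": 70, "x": 0, "y": 0, "z": 0, "ax": 0, "ay": 0, "az": 0}

```text
t: 7.45
eef_pos: [0.5367, -0.2391, 0.1974]
tool_rot: [0.003, 1.0, 0.026, 0.0]
contact_force: [-0.3, 0.1, -0.2]
gripper_width: 0.823
grasp_force: 0.0
```

```bash
python3 -c "
from h import *
from station import bot
st();c=bot.read_camera('wrist')
im=c['pixels'][:,:,::-1].copy()
# predicted trough rim corners
th=np.radians(2.9);Q=np.array([[np.cos(th),-np.sin(th)],[np.sin(th),np.cos(th)]])
for sx in(-75,75):
  for sy in(-23,23):
    w=np.array([537,-239])+Q@[sx,sy];q=proj(c,np.array([*w,58 if 0 else 55])/1000);print(sx,sy,np.round(q));cv2.drawMarker(im,(int(q[0]),int(q[1])),(255,0,0),0,12,1)
cv2.imwrite('pics/w2.png',im);print(np.round(c['world_from_camera'],3).tolist())
"
```

```text
t 7.45 pos [ 536.7 -239.1  197.4] psi -87.0 z [ 0.001 -0.005 -1.   ] F [-0.3  0.1 -0.2] w 70.3 g 0.0 q [-0.43  0.57  1.06  1.85 -0.57  1.05 -0.67]
-75 -23 [338. 257.]
-75 23 [293. 257.]
75 -23 [342. 103.]
75 23 [289. 103.]
[[0.054, -0.946, -0.32, 0.62], [-0.999, -0.05, -0.022, -0.235], [0.004, 0.321, -0.947, 0.34], [0.0, 0.0, 0.0, 1.0]]
```

View pics/w2.png

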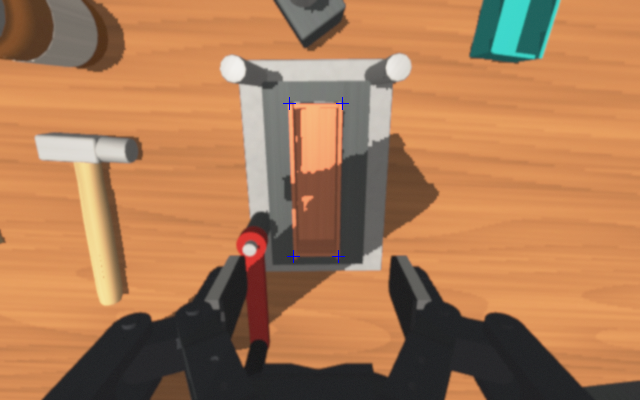

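The predicted rim corners sit on the trough at (289–342, 103–257), and the red arm is swung clear to the left. I'll descend.

Call:
jog_arm:
  rows:
    - {"fingers": 70, "x": 0, "y": 0, "z": 15, "ax": 0, "ay": 0, "az": 0}
    - {"fingers": 70, "x": 0, "y": 0, "z": 20, "ax": 0, "ay": 0, "az": 0}
    - {"fingers": 70, "x": 0, "y": 0, "z": 25, "ax": 0, "ay": 0, "az": 0}
    - {"fingers": 70, "x": 0, "y": 0, "z": 25, "ax": 0, "ay": 0, "az": 0}
    - {"fingers": 70, "x": 0, "y": 0, "z": 25, "ax": 0, "ay": 0, "az": 0}
    - {"fingers": 70, "x": 0, "y": 0, "z": 20, "ax": 0, "ay": 0, "az": 0}
    - {"fingers": 70, "x": 0, "y": 0, "z": 10, "ax": 0, "ay": 0, "az": 0}
    - {"fingers": 70, "x": 0, "y": 0, "z": 0, "ax": 0, "ay": 0, "az": 0}

```text
t: 8.3
eef_pos: [0.5335, -0.238, 0.0552]
tool_rot: [0.001, 1.0, 0.026, -0.002]
contact_force: [0.5, -0.0, 0.1]
gripper_width: 0.821
grasp_force: 0.0
```

```bash
python3 -c "
from h import *
st();rows([((537,-239,34.5),-87.1,0,5)])"
```

```text
t 8.3 pos [ 533.5 -238.    55.2] psi -87.0 z [-0.005 -0.003 -1.   ] F [ 0.5 -0.   0.1] w 70.1 g 0.0 q [-0.3   0.74  0.86  1.95 -0.76  0.82 -0.53]
--
{'x': 0.7, 'y': 0.2, 'z': 4.1, 'ay': 0.1}
{'x': 0.7, 'y': 0.2, 'z': 4.1, 'ay': 0.1}
{'x': 0.7, 'y': 0.2, 'z': 4.1, 'ay': 0.1}
{'x': 0.7, 'y': 0.2, 'z': 4.1, 'ay': 0.1}
{'x': 0.7, 'y': 0.2, 'z': 4.1, 'ay': 0.1}
```

Call:
jog_arm:
  force: 50
  rows:
    - {"fingers": 70, "x": 0.7, "y": 0.2, "z": 4, "ax": 0, "ay": 0.1, "az": 0}
    - {"fingers": 70, "x": 0.7, "y": 0.2, "z": 4, "ax": 0, "ay": 0.1, "az": 0}
    - {"fingers": 70, "x": 0.7, "y": 0.2, "z": 4, "ax": 0, "ay": 0.1, "az": 0}
    - {"fingers": 70, "x": 0.7, "y": 0.2, "z": 4, "ax": 0, "ay": 0.1, "az": 0}
    - {"fingers": 70, "x": 0.7, "y": 0.2, "z": 4, "ax": 0, "ay": 0, "az": 0}
    - {"fingers": 60, "x": 0, "y": 0, "z": 0, "ax": 0, "ay": 0, "az": 0}
    - {"fingers": 52, "x": 0, "y": 0, "z": 0, "ax": 0, "ay": 0, "az": 0}
    - {"fingers": 52, "x": 0, "y": 0, "z": 0, "ax": 0, "ay": 0, "az": 0}

```text
t: 9.1
eef_pos: [0.5388, -0.2398, 0.0371]
tool_rot: [0.002, 1.0, 0.026, 0.003]
contact_force: [-0.7, 0.1, -0.1]
gripper_width: 0.61
grasp_force: 0.0
```

Call:
jog_arm:
  force: 50
  rows:
    - {"fingers": 40, "x": 0, "y": 0, "z": 0, "ax": 0, "ay": 0, "az": 0}
    - {"fingers": 40, "x": 0, "y": 0, "z": 0, "ax": 0, "ay": 0, "az": 0}
    - {"fingers": 40, "x": 0, "y": 0, "z": 0, "ax": 0, "ay": 0, "az": 0}
    - {"fingers": 40, "x": 0, "y": 0, "z": 0, "ax": 0, "ay": 0, "az": 0}
    - {"fingers": 40, "x": 0, "y": 0, "z": 0, "ax": 0, "ay": 0, "az": 0}
    - {"fingers": 40, "x": 0, "y": 0, "z": -2, "ax": 0, "ay": 0, "az": 0}
    - {"fingers": 40, "x": 0, "y": 0, "z": -3, "ax": 0, "ay": 0, "az": 0}
    - {"fingers": 40, "x": 0, "y": 0, "z": -3, "ax": 0, "ay": 0, "az": 0}

```text
t: 9.9
eef_pos: [0.5382, -0.2395, 0.0447]
tool_rot: [0.002, 1.0, 0.026, 0.002]
contact_force: [0.8, -0.1, -5.1]
gripper_width: 0.526
grasp_force: 51.7
```

```bash
python3 -c "
from h import *
st()"
```

```text
t 9.9 pos [ 538.2 -239.5   44.7] psi -87.0 z [ 0.005 -0.004 -1.   ] F [ 0.8 -0.1 -5.1] w 44.9 g 51.7 q [-0.28  0.75  0.84  1.95 -0.78  0.8  -0.52]
```

Call:
jog_arm:
  rows:
    - {"fingers": 40, "x": 0, "y": 0, "z": -10, "ax": 0, "ay": 0, "az": 0}
    - {"fingers": 40, "x": 0, "y": 0, "z": -20, "ax": 0, "ay": 0, "az": 0}
    - {"fingers": 40, "x": 0, "y": 0, "z": -25, "ax": 0, "ay": 0, "az": 0}
    - {"fingers": 40, "x": 0, "y": 0, "z": -25, "ax": 0, "ay": 0, "az": 0}
    - {"fingers": 40, "x": 0, "y": 0, "z": -25, "ax": 0, "ay": 0, "az": 0}
    - {"fingers": 40, "x": 0, "y": 0, "z": -25, "ax": 0, "ay": 0, "az": 0}
    - {"fingers": 40, "x": 0, "y": 0, "z": -20, "ax": 0, "ay": 0, "az": 0}
    - {"fingers": 40, "x": 0, "y": 0, "z": -10, "ax": 0, "ay": 0, "az": 0}

```text
t: 10.7
eef_pos: [0.5381, -0.2397, 0.2072]
tool_rot: [0.002, 1.0, 0.026, 0.004]
contact_force: [0.9, 0.4, -5.7]
gripper_width: 0.526
grasp_force: 52.4
```

```bash
python3 -c "
from h import *
st();rows([((500,240,200),-82,0,15)])"
```

```text
t 10.7 pos [ 538.1 -239.7  207.2] psi -87.0 z [ 0.008 -0.004 -1.   ] F [ 0.9  0.4 -5.7] w 44.9 g 52.4 q [-0.44  0.56  1.07  1.85 -0.56  1.06 -0.67]
--
{'x': -0.9, 'y': -32.1, 'z': 0.3, 'az': -0.3}
{'x': -0.7, 'y': -32.1, 'z': 0.3, 'az': -0.3}
{'x': -0.5, 'y': -32.1, 'z': 0.3, 'az': -0.3}
{'x': -0.3, 'y': -32.1, 'z': 0.4, 'az': -0.3}
{'x': -0.1, 'y': -32.1, 'z': 0.4, 'az': -0.3}
{'x': 0.1, 'y': -32.1, 'z': 0.4, 'az': -0.3}
{'x': 0.2, 'y': -32.1, 'z': 0.4, 'az': -0.3}
{'x': 0.4, 'y': -32.1, 'z': 0.4, 'az': -0.3}
--
{'x': 0.6, 'y': -32.1, 'z': 0.4, 'az': -0.3}
{'x': 0.8, 'y': -32.1, 'z': 0.4, 'az': -0.3}
{'x': 1.0, 'y': -32.1, 'z': 0.4, 'az': -0.3}
{'x': 1.2, 'y': -32.1, 'z': 0.4, 'az': -0.3}
{'x': 1.4, 'y': -32.1, 'z': 0.4, 'az': -0.3}
{'x': 1.6, 'y': -32.0, 'z': 0.5, 'az': -0.3}
{'x': 1.8, 'y': -32.0, 'z': 0.5, 'az': -0.3}
```

Call:
jog_arm:
  rows:
    - {"fingers": 40, "x": -1, "y": -15, "z": 0, "ax": 0, "ay": 0, "az": -0.3}
    - {"fingers": 40, "x": 0, "y": -30, "z": 0, "ax": 0, "ay": 0, "az": -0.3}
    - {"fingers": 40, "x": -1, "y": -35, "z": 0, "ax": 0, "ay": 0, "az": -0.3}
    - {"fingers": 40, "x": 0, "y": -35, "z": 0, "ax": 0, "ay": 0, "az": -0.3}
    - {"fingers": 40, "x": 0, "y": -35, "z": 0, "ax": 0, "ay": 0, "az": -0.3}
    - {"fingers": 40, "x": 0, "y": -35, "z": 0, "ax": 0, "ay": 0, "az": -0.3}
    - {"fingers": 40, "x": 0, "y": -35, "z": 0, "ax": 0, "ay": 0, "az": -0.3}
    - {"fingers": 40, "x": 0, "y": -35, "z": 0, "ax": 0, "ay": 0, "az": -0.3}

```text
t: 11.5
eef_pos: [0.5166, 0.0165, 0.2037]
tool_rot: [0.002, 0.999, 0.047, 0.003]
contact_force: [0.2, 0.2, -5.6]
gripper_width: 0.528
grasp_force: 52.4
```

Call:
jog_arm:
  rows:
    - {"fingers": 40, "x": 1, "y": -35, "z": 0, "ax": 0, "ay": 0, "az": -0.3}
    - {"fingers": 40, "x": 1, "y": -35, "z": 0, "ax": 0, "ay": 0, "az": -0.3}
    - {"fingers": 40, "x": 1, "y": -35, "z": 0, "ax": 0, "ay": 0, "az": -0.3}
    - {"fingers": 40, "x": 1, "y": -35, "z": 0, "ax": 0, "ay": 0, "az": -0.3}
    - {"fingers": 40, "x": 1, "y": -35, "z": 0, "ax": 0, "ay": 0, "az": -0.4}
    - {"fingers": 40, "x": 2, "y": -30, "z": 0, "ax": 0, "ay": 0, "az": -0.4}
    - {"fingers": 40, "x": 2, "y": -20, "z": 0, "ax": 0, "ay": 0, "az": -0.4}
    - {"fingers": 40, "x": 0, "y": 0, "z": 0, "ax": 0, "ay": 0, "az": 0}

```text
t: 12.3
eef_pos: [0.5012, 0.2433, 0.2024]
tool_rot: [0.002, 0.997, 0.071, 0.003]
contact_force: [0.7, -0.1, -4.7]
gripper_width: 0.525
grasp_force: 52.5
```

```bash
python3 -c "
from h import *
from station import bot
st();c=bot.read_camera('wrist');st();cv2.imwrite('pics/w3.png',c['pixels'][:,:,::-1]);np.save('w3.npy',c,allow_pickle=True)"
```

```text
t 12.3 pos [501.2 243.3 202.4] psi -81.9 z [ 0.005 -0.004 -1.   ] F [ 0.7 -0.1 -4.7] w 44.9 g 52.5 q [-1.4   0.57  1.17  1.92 -0.6   1.06 -1.4 ]
t 12.35 pos [501.5 240.8 202.7] psi -82.1 z [ 0.006 -0.005 -1.   ] F [-0.4 -1.  -4.5] w 45.3 g 52.5 q [-1.4   0.57  1.17  1.92 -0.6   1.06 -1.4 ]
```

View pics/w3.png

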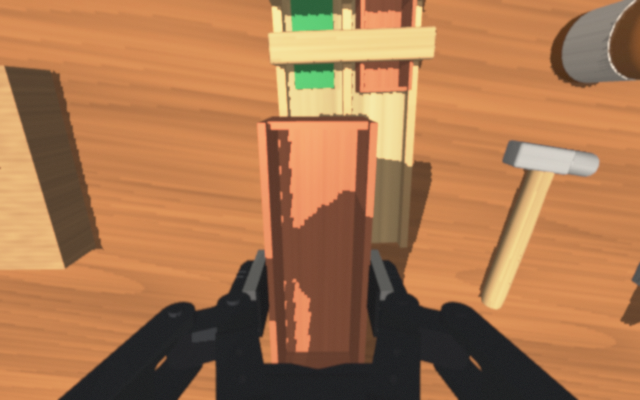

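The wrist view shows the trough level in the grip. The free lane's green liner has its near edge at (294–335, 88), the first slat is at row ~45, and the rack's right rail runs down to (406,246).

```bash
python3 -c "
from h import *
c=np.load('w3.npy',allow_pickle=True).item()
h=hsv(c);H,S,V=[h[:,:,i].astype(int) for i in range(3)]
g=(H>40)&(H<85)&(S>90);g[:, :250]=0;g[:,380:]=0
L=[];Rr=[]
for v in list(range(2,22,4))+list(range(70,86,3)):
    u=np.where(g[v])[0]
    if len(u)<10: continue
    a=onz(c,(u[0]-.0,v+.5),.006)*1000;b=onz(c,(u[-1]+1,v+.5),.006)*1000;L.append(a);Rr.append(b);print(v,u[0],u[-1],np.round(a[:2],1),np.round(b[:2],1),round(np.linalg.norm(a-b),1))
L=np.array(L);Rr=np.array(Rr)
for n,P in(('L',L),('R',Rr)):
    f=np.polyfit(P[:,0],P[:,1],1);print(n,'yaw',np.degrees(np.arctan(f[0])),f)
col=np.where(g[:,315])[0];print(col.max(),np.round(onz(c,(315,col.max()+1),.006)*1000,1))
# wood right edge (rail outer top z=20)
for v in range(110,240,20):
    row=c['pixels'][v,380:440].astype(int);d=np.abs(np.diff(row.sum(1)));u=380+np.argmax(d)+1;print(v,u,np.round(onz(c,(u,v+.5),.02)*1000,1))
"
```

```text
2 291 332 [661.2 290.1] [666.9 250.9] 39.6
6 291 331 [657.9 289.7] [663.5 251.3] 38.8
10 292 331 [654.8 288.4] [660.2 250.8] 37.9
14 292 332 [651.5 288. ] [657.1 249.3] 39.0
18 291 332 [648.  288.5] [653.7 248.8] 40.1
70 294 333 [602.7 280.2] [608.4 240.5] 40.1
73 294 333 [599.9 279.9] [605.6 240.1] 40.2
76 295 333 [597.2 278.5] [602.9 239.6] 39.3
79 295 333 [594.4 278.2] [600.1 239.2] 39.4
82 295 333 [591.6 277.8] [597.3 238.7] 39.5
85 295 333 [588.8 277.5] [594.5 238.3] 39.6
L yaw 9.873364056009317 [1.74048932e-01 1.74981979e+02]
R yaw 10.42672250351989 [  0.18401649 128.73398527]
87 [589.3 257.    6. ]
110 407 [581.2 163.   20. ]
130 406 [561.9 159.5  20. ]
150 405 [541.8 155.8  20. ]
170 431 [525.  123.6  20. ]
190 429 [503.1 120.   20. ]
210 424 [479.8 119.6  20. ]
230 418 [455.4 120.3  20. ]
```

```bash
python3 -c "
from h import *
st();rows([((515.5,244.2,190),-80,0,3),((515.5,244.2,52),-80,0,8)])"
```

```text
t 12.35 pos [501.5 240.8 202.7] psi -82.1 z [ 0.006 -0.005 -1.   ] F [-0.4 -1.  -4.5] w 45.3 g 52.5 q [-1.4   0.57  1.17  1.92 -0.6   1.06 -1.4 ]
--
{'x': 4.8, 'y': -0.5, 'z': 4.2, 'ax': 0.1, 'ay': -0.1, 'az': -0.7}
{'x': 4.8, 'y': -0.4, 'z': 4.2, 'ax': 0.1, 'ay': -0.1, 'az': -0.7}
{'x': 4.8, 'y': -0.4, 'z': 4.2, 'ax': 0.1, 'ay': -0.1, 'az': -0.7}
{'z': 17.2}
{'z': 17.2}
{'z': 17.2}
{'z': 17.2}
{'z': 17.2}
--
{'z': 17.2}
{'z': 17.2}
{'z': 17.2}
```

Call:
jog_arm:
  rows:
    - {"fingers": 40, "x": 5, "y": -0.5, "z": 4, "ax": 0, "ay": 0, "az": -0.7}
    - {"fingers": 40, "x": 5, "y": -0.5, "z": 4, "ax": 0, "ay": 0, "az": -0.7}
    - {"fingers": 40, "x": 5, "y": -0.5, "z": 4, "ax": 0, "ay": 0, "az": -0.7}
    - {"fingers": 40, "x": 0, "y": 0, "z": 20, "ax": 0, "ay": 0, "az": 0}
    - {"fingers": 40, "x": 0, "y": 0, "z": 25, "ax": 0, "ay": 0, "az": 0}
    - {"fingers": 40, "x": 0, "y": 0, "z": 25, "ax": 0, "ay": 0, "az": 0}
    - {"fingers": 40, "x": 0, "y": 0, "z": 20, "ax": 0, "ay": 0, "az": 0}
    - {"fingers": 40, "x": 0, "y": 0, "z": 10, "ax": 0, "ay": 0, "az": 0}

```text
t: 13.15
eef_pos: [0.5166, 0.2422, 0.0891]
tool_rot: [0.003, 0.996, 0.086, 0.002]
contact_force: [0.2, -0.5, -4.2]
gripper_width: 0.526
grasp_force: 52.4
```

```bash
python3 -c "
from h import *
st();rows([((515.5,244.2,48),-80,0,6)])"
```

```text
t 13.15 pos [516.6 242.2  89.1] psi -80.1 z [ 0.004 -0.005 -1.   ] F [ 0.2 -0.5 -4.2] w 44.9 g 52.4 q [-1.24  0.71  0.97  1.97 -0.76  0.88 -1.25]
--
{'x': -0.1, 'y': -0.4, 'z': 6.9, 'ax': 0.1}
{'x': -0.1, 'y': -0.4, 'z': 6.9, 'ax': 0.1}
{'x': -0.1, 'y': -0.4, 'z': 6.9, 'ax': 0.1}
{'x': -0.1, 'y': -0.4, 'z': 6.9, 'ax': 0.1}
{'x': -0.1, 'y': -0.4, 'z': 6.9, 'ax': 0.1}
{'x': -0.1, 'y': -0.4, 'z': 6.9, 'ax': 0.1}
```

Call:
jog_arm:
  rows:
    - {"fingers": 40, "x": 0, "y": -0.4, "z": 8, "ax": 0, "ay": 0, "az": 0}
    - {"fingers": 40, "x": 0, "y": -0.4, "z": 8, "ax": 0, "ay": 0, "az": 0}
    - {"fingers": 40, "x": 0, "y": -0.4, "z": 8, "ax": 0, "ay": 0, "az": 0}
    - {"fingers": 40, "x": 0, "y": -0.4, "z": 8, "ax": 0, "ay": 0, "az": 0}
    - {"fingers": 40, "x": 0, "y": -0.4, "z": 5, "ax": 0, "ay": 0, "az": 0}
    - {"fingers": 40, "x": 0, "y": 0, "z": 0, "ax": 0, "ay": 0, "az": 0}
    - {"fingers": 40, "x": 0, "y": 0, "z": 0, "ax": 0, "ay": 0, "az": 0}
    - {"fingers": 40, "x": 0, "y": 0, "z": 0, "ax": 0, "ay": 0, "az": 0}

```text
t: 13.95
eef_pos: [0.5172, 0.245, 0.0544]
tool_rot: [0.002, 0.996, 0.086, 0.003]
contact_force: [0.3, -0.6, -4.9]
gripper_width: 0.525
grasp_force: 52.4
```

```bash
python3 -c "
from h import *
from station import bot
st();c=bot.read_camera('wrist');s=bot.read_camera('scene');np.save('w4.npy',c,allow_pickle=True)
a=c['pixels'][:,200:460,::-1];b=cv2.resize(s['pixels'][240:390,300:500,::-1],(533,400));cv2.imwrite('pics/w4.png',np.hstack([a,b]))"
```

```text
t 13.95 pos [517.2 245.   54.4] psi -80.1 z [ 0.006 -0.003 -1.   ] F [ 0.3 -0.6 -4.9] w 44.9 g 52.4 q [-1.2   0.75  0.91  1.98 -0.82  0.82 -1.22]
```

View pics/w4.png

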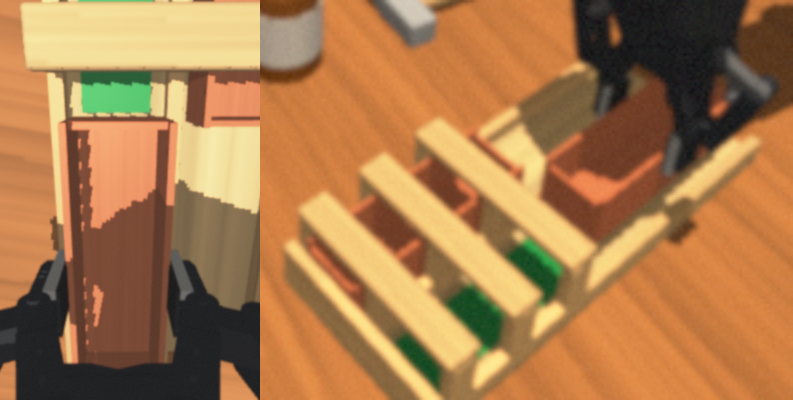

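The wrist crop shows the trough rim at columns 62–177, centred on about 119, and the liner at 81–151, centred on about 116. That puts the trough about 1–2 mm right of the lane centre. The scene crop shows it upright above the lane. I'll shift 1.5 mm left and lower.

Call:
jog_arm:
  rows:
    - {"fingers": 40, "x": 0, "y": -0.8, "z": 4, "ax": 0, "ay": 0, "az": 0}
    - {"fingers": 40, "x": 0, "y": -0.7, "z": 4, "ax": 0, "ay": 0, "az": 0}
    - {"fingers": 40, "x": 0, "y": 0, "z": 4, "ax": 0, "ay": 0, "az": 0}
    - {"fingers": 40, "x": 0, "y": 0, "z": 4, "ax": 0, "ay": 0, "az": 0}
    - {"fingers": 40, "x": 0, "y": 0, "z": 4, "ax": 0, "ay": 0, "az": 0}
    - {"fingers": 40, "x": 0, "y": 0, "z": 3, "ax": 0, "ay": 0, "az": 0}
    - {"fingers": 40, "x": 0, "y": 0, "z": 0, "ax": 0, "ay": 0, "az": 0}
    - {"fingers": 40, "x": 0, "y": 0, "z": 0, "ax": 0, "ay": 0, "az": 0}

```text
t: 14.85
eef_pos: [0.5168, 0.2463, 0.031]
tool_rot: [0.002, 0.996, 0.086, 0.003]
contact_force: [-0.5, 1.1, -4.0]
gripper_width: 0.529
grasp_force: 52.5
```

Call:
jog_arm:
  rows:
    - {"fingers": 40, "x": 0, "y": 0, "z": 1, "ax": 0, "ay": 0, "az": 0}
    - {"fingers": 40, "x": 0, "y": 0, "z": 1, "ax": 0, "ay": 0, "az": 0}
    - {"fingers": 40, "x": 0, "y": 0, "z": 0.5, "ax": 0, "ay": 0, "az": 0}
    - {"fingers": 40, "x": 0, "y": 0, "z": 0, "ax": 0, "ay": 0, "az": 0}
    - {"fingers": 40, "x": 0, "y": 0, "z": 0, "ax": 0, "ay": 0, "az": 0}
    - {"fingers": 40, "x": 0, "y": 0, "z": 0, "ax": 0, "ay": 0, "az": 0}
    - {"fingers": 40, "x": 0, "y": 0, "z": 0, "ax": 0, "ay": 0, "az": 0}
    - {"fingers": 40, "x": 0, "y": 0, "z": 0, "ax": 0, "ay": 0, "az": 0}

```text
t: 15.65
eef_pos: [0.5168, 0.2464, 0.0286]
tool_rot: [0.002, 0.996, 0.086, 0.003]
contact_force: [-0.6, -0.9, -4.9]
gripper_width: 0.529
grasp_force: 52.6
```

Still carrying its full weight; continue in 1 mm steps.

Call:
jog_arm:
  rows:
    - {"fingers": 40, "x": 0, "y": 0, "z": 1, "ax": 0, "ay": 0, "az": 0}
    - {"fingers": 40, "x": 0, "y": 0, "z": 0, "ax": 0, "ay": 0, "az": 0}
    - {"fingers": 40, "x": 0, "y": 0, "z": 1, "ax": 0, "ay": 0, "az": 0}
    - {"fingers": 40, "x": 0, "y": 0, "z": 0, "ax": 0, "ay": 0, "az": 0}
    - {"fingers": 40, "x": 0, "y": 0, "z": 0, "ax": 0, "ay": 0, "az": 0}
    - {"fingers": 40, "x": 0, "y": 0, "z": 0, "ax": 0, "ay": 0, "az": 0}
    - {"fingers": 40, "x": 0, "y": 0, "z": 0, "ax": 0, "ay": 0, "az": 0}
    - {"fingers": 40, "x": 0, "y": 0, "z": 0, "ax": 0, "ay": 0, "az": 0}

```text
t: 16.45
eef_pos: [0.5168, 0.2463, 0.0273]
tool_rot: [0.002, 0.996, 0.086, 0.003]
contact_force: [-2.8, -0.8, 5.3]
gripper_width: 0.526
grasp_force: 53.7
```

Contact: the force went from −5 to +5 N, so it is on the floor. Release and rise.

Call:
jog_arm:
  rows:
    - {"fingers": 50, "x": 0, "y": 0, "z": -1, "ax": 0, "ay": 0, "az": 0}
    - {"fingers": 60, "x": 0, "y": 0, "z": 0, "ax": 0, "ay": 0, "az": 0}
    - {"fingers": 62, "x": 0, "y": 0, "z": 0, "ax": 0, "ay": 0, "az": 0}
    - {"fingers": 62, "x": 0, "y": 0, "z": 0, "ax": 0, "ay": 0, "az": 0}
    - {"fingers": 62, "x": 0, "y": 0, "z": -8, "ax": 0, "ay": 0, "az": 0}
    - {"fingers": 62, "x": 0, "y": 0, "z": -15, "ax": 0, "ay": 0, "az": 0}
    - {"fingers": 62, "x": 0, "y": 0, "z": -25, "ax": 0, "ay": 0, "az": 0}
    - {"fingers": 62, "x": 0, "y": 0, "z": -20, "ax": 0, "ay": 0, "az": 0}

```text
t: 17.25
eef_pos: [0.5169, 0.2464, 0.0977]
tool_rot: [0.002, 0.996, 0.086, 0.003]
contact_force: [0.0, 0.5, -0.1]
gripper_width: 0.721
grasp_force: 0.0
```

```bash
python3 -c "
from h import *
from station import bot
st();c=bot.read_camera('wrist');np.save('w5.npy',c,allow_pickle=True);cv2.imwrite('pics/w5.png',c['pixels'][:,:,::-1])
rows([((410,228,100),-80,0,4),((410,228,18),-80,0,4)])"
```

```text
t 17.25 pos [516.9 246.4  97.7] psi -80.1 z [ 0.007 -0.003 -1.   ] F [ 0.   0.5 -0.1] w 61.6 g 0.0 q [-1.25  0.7   0.99  1.97 -0.75  0.89 -1.27]
--
{'x': -27.6, 'z': -0.2, 'ay': -0.1}
{'x': -27.6, 'z': -0.1, 'ay': -0.1}
{'x': -27.6, 'y': -0.1, 'ay': -0.1}
{'x': -27.6, 'y': -0.1, 'z': 0.1, 'ay': -0.1}
{'z': 20.5}
{'z': 20.5}
{'z': 20.5}
{'z': 20.5}
```

View pics/w5.png

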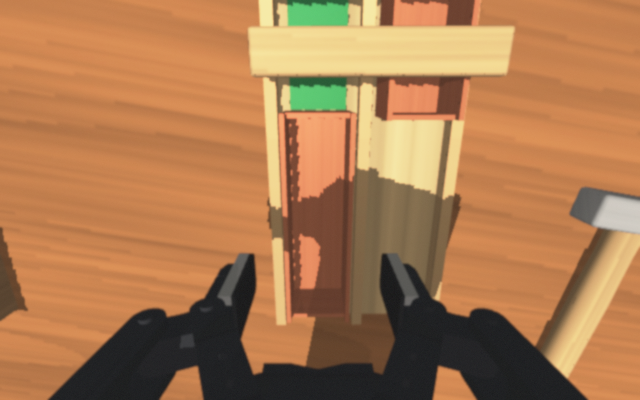

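The trough stands in the free lane between the rails, columns 280–355 and rows 113–317. I'll shut the fingers and go behind it.

Call:
jog_arm:
  rows:
    - {"fingers": 0, "x": -20, "y": 0, "z": 0, "ax": 0, "ay": 0, "az": 0}
    - {"fingers": 0, "x": -30, "y": 0, "z": 0, "ax": 0, "ay": -0.1, "az": 0}
    - {"fingers": 0, "x": -30, "y": 0, "z": 0, "ax": 0, "ay": -0.1, "az": 0}
    - {"fingers": 0, "x": -25, "y": 0, "z": 0, "ax": 0, "ay": -0.1, "az": 0}
    - {"fingers": 0, "x": -5, "y": 0, "z": 0, "ax": 0, "ay": -0.1, "az": 0}
    - {"fingers": 0, "x": 0, "y": 0, "z": 0, "ax": 0, "ay": 0, "az": 0}
    - {"fingers": 0, "x": 0, "y": 0, "z": 0, "ax": 0, "ay": 0, "az": 0}
    - {"fingers": 0, "x": 0, "y": 0, "z": 0, "ax": 0, "ay": 0, "az": 0}

```text
t: 18.1
eef_pos: [0.4095, 0.228, 0.0956]
tool_rot: [0.002, 0.996, 0.086, 0.0]
contact_force: [0.3, 0.4, 0.9]
gripper_width: 0.004
grasp_force: 0.0
```

```bash
python3 -c "
from h import *
st();rows([((408,227.5,20),-80,0,6)])"
```

```text
t 18.1 pos [409.5 228.   95.6] psi -80.1 z [ 0.001 -0.005 -1.   ] F [0.3 0.4 0.9] w 0.3 g 0.0 q [-1.45  0.57  1.06  2.2  -0.73  0.78 -1.3 ]
--
{'x': -0.3, 'z': 12.6}
{'x': -0.3, 'z': 12.6}
{'x': -0.3, 'z': 12.6}
{'x': -0.3, 'z': 12.6}
{'x': -0.3, 'z': 12.6}
{'x': -0.3, 'z': 12.6}
```

Call:
jog_arm:
  rows:
    - {"fingers": 0, "x": 0, "y": 0, "z": 12, "ax": 0, "ay": 0, "az": 0}
    - {"fingers": 0, "x": 0, "y": 0, "z": 14, "ax": 0, "ay": 0, "az": 0}
    - {"fingers": 0, "x": 0, "y": 0, "z": 14, "ax": 0, "ay": 0, "az": 0}
    - {"fingers": 0, "x": 0, "y": 0, "z": 14, "ax": 0, "ay": 0, "az": 0}
    - {"fingers": 0, "x": 0, "y": 0, "z": 13, "ax": 0, "ay": 0, "az": 0}
    - {"fingers": 0, "x": 0, "y": 0, "z": 7, "ax": 0, "ay": 0, "az": 0}
    - {"fingers": 0, "x": 0, "y": 0, "z": 0, "ax": 0, "ay": 0, "az": 0}
    - {"fingers": 0, "x": 0, "y": 0, "z": 0, "ax": 0, "ay": 0, "az": 0}

```text
t: 18.9
eef_pos: [0.4086, 0.2272, 0.0214]
tool_rot: [0.002, 0.996, 0.086, -0.0]
contact_force: [0.2, 0.6, -1.1]
gripper_width: 0.007
grasp_force: 0.0
```

```bash
python3 -c "
from h import *
st();e=np.array([660.3,269.7])-75*np.array([np.cos(np.radians(10)),np.sin(np.radians(10))]);print('home rear',e);rows([((*e,20),-80,0,20)])"
```

```text
t 18.9 pos [408.6 227.2  21.4] psi -80.1 z [-0.001 -0.005 -1.   ] F [ 0.2  0.6 -1.1] w 0.6 g 0.0 q [-1.31  0.67  0.86  2.23 -0.9   0.64 -1.17]
home rear [586.43941852 256.67638667]
--
{'x': 9.0, 'y': 0.1, 'z': 0.1}
{'x': 9.0, 'y': 0.1, 'z': 0.1}
{'x': 9.0, 'y': 0.1, 'z': 0.1}
{'x': 9.0, 'y': 0.1, 'z': 0.1}
{'x': 9.0, 'y': 0.1, 'z': 0.1}
{'x': 9.0, 'y': 0.1, 'z': 0.1}
{'x': 9.0, 'y': 0.1, 'z': 0.1}
{'x': 9.0, 'y': 0.1, 'z': 0.1}
--
{'x': 9.0, 'y': 0.1, 'z': 0.1}
{'x': 9.0, 'y': 0.1, 'z': 0.1}
{'x': 9.0, 'y': 0.1, 'z': 0.1}
{'x': 9.0, 'y': 0.1, 'z': 0.1}
{'x': 9.0, 'y': 0.1, 'z': 0.1}
{'x': 9.0, 'y': 0.1, 'z': 0.1}
{'x': 9.0, 'y': 0.1, 'z': 0.1}
{'x': 9.0, 'y': 0.1, 'z': 0.1}
--
{'x': 9.0, 'y': 0.1, 'z': 0.1}
{'x': 9.0, 'y': 0.1, 'z': 0.1}
{'x': 9.0, 'y': 0.1, 'z': 0.1}
{'x': 9.0, 'y': 0.1, 'z': 0.1}
```

Call:
jog_arm:
  rows:
    - {"fingers": 0, "x": 5, "y": 0, "z": 0, "ax": 0, "ay": 0, "az": 0}
    - {"fingers": 0, "x": 5, "y": 0, "z": 0, "ax": 0, "ay": 0, "az": 0}
    - {"fingers": 0, "x": 5, "y": 0, "z": 0, "ax": 0, "ay": 0, "az": 0}
    - {"fingers": 0, "x": 5, "y": 0, "z": 0, "ax": 0, "ay": 0, "az": 0}
    - {"fingers": 0, "x": 6, "y": 0, "z": 0, "ax": 0, "ay": 0, "az": 0}
    - {"fingers": 0, "x": 8, "y": 0, "z": 0, "ax": 0, "ay": 0, "az": 0}
    - {"fingers": 0, "x": 8, "y": 0, "z": 0, "ax": 0, "ay": 0, "az": 0}
    - {"fingers": 0, "x": 8, "y": 0, "z": 0, "ax": 0, "ay": 0, "az": 0}

```text
t: 19.7
eef_pos: [0.4574, 0.2359, 0.0208]
tool_rot: [0.003, 0.996, 0.086, -0.001]
contact_force: [-2.9, -0.3, -1.5]
gripper_width: 0.001
grasp_force: 0.9
```

Call:
jog_arm:
  rows:
    - {"fingers": 0, "x": 8, "y": 0, "z": 0, "ax": 0, "ay": 0, "az": 0}
    - {"fingers": 0, "x": 8, "y": 0, "z": 0, "ax": 0, "ay": 0, "az": 0}
    - {"fingers": 0, "x": 8, "y": 0, "z": 0, "ax": 0, "ay": 0, "az": 0}
    - {"fingers": 0, "x": 8, "y": 0, "z": 0, "ax": 0, "ay": 0, "az": 0}
    - {"fingers": 0, "x": 8, "y": 0, "z": 0, "ax": 0, "ay": 0, "az": 0}
    - {"fingers": 0, "x": 8, "y": 0, "z": 0, "ax": 0, "ay": 0, "az": 0}
    - {"fingers": 0, "x": 8, "y": 0, "z": 0, "ax": 0, "ay": 0, "az": 0}
    - {"fingers": 0, "x": 8, "y": 0, "z": 0, "ax": 0, "ay": 0, "az": 0}

```text
t: 20.5
eef_pos: [0.5209, 0.2469, 0.0209]
tool_rot: [0.002, 0.996, 0.086, -0.001]
contact_force: [-2.4, 0.8, 0.0]
gripper_width: -0.001
grasp_force: 1.2
```

```bash
python3 -c "
from h import *
from station import bot
st();s=bot.read_camera('scene');c=bot.read_camera('wrist')
a=cv2.resize(c['pixels'][:,:,::-1],(400,250));b=cv2.resize(s['pixels'][230:390,290:500,::-1],(400,305));cv2.imwrite('pics/w6.png',np.vstack([a,b]))"
```

```text
t 20.5 pos [520.9 246.9  20.9] psi -80.1 z [-0.001 -0.005 -1.   ] F [-2.4  0.8  0. ] w -0.1 g 1.2 q [-1.16  0.8   0.86  1.98 -0.87  0.79 -1.19]
```

View pics/w6.png

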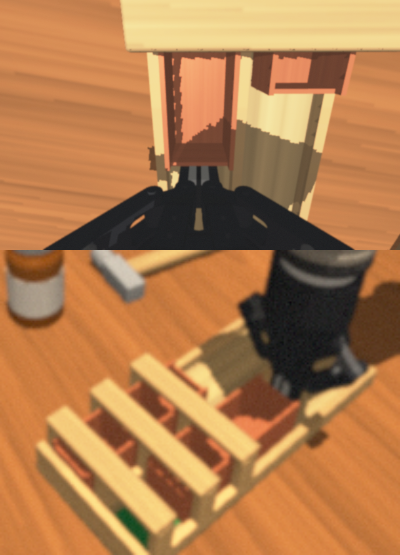

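Both crops show the trough sliding straight, flat and already under the first slat. Continue.

Call:
jog_arm:
  rows:
    - {"fingers": 0, "x": 7, "y": 0, "z": 0, "ax": 0, "ay": 0, "az": 0}
    - {"fingers": 0, "x": 7, "y": 0, "z": 0, "ax": 0, "ay": 0, "az": 0}
    - {"fingers": 0, "x": 7, "y": 0, "z": 0, "ax": 0, "ay": 0, "az": 0}
    - {"fingers": 0, "x": 7, "y": 0, "z": 0, "ax": 0, "ay": 0, "az": 0}
    - {"fingers": 0, "x": 6, "y": 0, "z": 0, "ax": 0, "ay": 0, "az": 0}
    - {"fingers": 0, "x": 5, "y": 0, "z": 0, "ax": 0, "ay": 0, "az": 0}
    - {"fingers": 0, "x": 4, "y": 0, "z": 0, "ax": 0, "ay": 0, "az": 0}
    - {"fingers": 0, "x": 2, "y": 0, "z": 0, "ax": 0, "ay": 0, "az": 0}

```text
t: 21.4
eef_pos: [0.565, 0.2546, 0.0209]
tool_rot: [0.002, 0.996, 0.086, -0.001]
contact_force: [-4.6, -1.1, 3.7]
gripper_width: -0.002
grasp_force: 2.4
```

Call:
jog_arm:
  rows:
    - {"fingers": 0, "x": 1.5, "y": 0, "z": 0, "ax": 0, "ay": 0, "az": 0}
    - {"fingers": 0, "x": 1.5, "y": 0, "z": 0, "ax": 0, "ay": 0, "az": 0}
    - {"fingers": 0, "x": 1, "y": 0, "z": 0, "ax": 0, "ay": 0, "az": 0}
    - {"fingers": 0, "x": 1, "y": 0, "z": 0, "ax": 0, "ay": 0, "az": 0}
    - {"fingers": 0, "x": 1, "y": 0, "z": 0, "ax": 0, "ay": 0, "az": 0}
    - {"fingers": 0, "x": 0, "y": 0, "z": 0, "ax": 0, "ay": 0, "az": 0}
    - {"fingers": 0, "x": 0, "y": 0, "z": 0, "ax": 0, "ay": 0, "az": 0}
    - {"fingers": 0, "x": 0, "y": 0, "z": 0, "ax": 0, "ay": 0, "az": 0}

```text
t: 22.2
eef_pos: [0.5707, 0.2557, 0.0209]
tool_rot: [0.002, 0.996, 0.086, -0.0]
contact_force: [-2.1, -0.5, 1.4]
gripper_width: 0.001
grasp_force: 1.4
```

Call:
jog_arm:
  rows:
    - {"fingers": 0, "x": 1, "y": 0, "z": 0, "ax": 0, "ay": 0, "az": 0}
    - {"fingers": 0, "x": 1, "y": 0, "z": 0, "ax": 0, "ay": 0, "az": 0}
    - {"fingers": 0, "x": 1, "y": 0, "z": 0, "ax": 0, "ay": 0, "az": 0}
    - {"fingers": 0, "x": 1, "y": 0, "z": 0, "ax": 0, "ay": 0, "az": 0}
    - {"fingers": 0, "x": 1, "y": 0, "z": 0, "ax": 0, "ay": 0, "az": 0}
    - {"fingers": 0, "x": 0, "y": 0, "z": 0, "ax": 0, "ay": 0, "az": 0}
    - {"fingers": 0, "x": 0, "y": 0, "z": 0, "ax": 0, "ay": 0, "az": 0}
    - {"fingers": 0, "x": 0, "y": 0, "z": 0, "ax": 0, "ay": 0, "az": 0}

```text
t: 23.0
eef_pos: [0.5735, 0.2562, 0.0205]
tool_rot: [0.002, 0.996, 0.086, -0.003]
contact_force: [-9.2, -2.1, 6.7]
gripper_width: 0.005
grasp_force: 5.1
```

```bash
python3 -c "
from h import *
st()"
```

```text
t 23.0 pos [573.5 256.2  20.5] psi -80.1 z [-0.005 -0.005 -1.   ] F [-9.2 -2.1  6.7] w 0.5 g 5.1 q [-1.1   0.86  0.85  1.85 -0.85  0.86 -1.21]
```

Call:
jog_arm:
  rows:
    - {"fingers": 0, "x": 1, "y": 0, "z": 0, "ax": 0, "ay": 0, "az": 0}
    - {"fingers": 0, "x": 1, "y": 0, "z": 0, "ax": 0, "ay": 0, "az": 0}
    - {"fingers": 0, "x": 1, "y": 0, "z": 0, "ax": 0, "ay": 0, "az": 0}
    - {"fingers": 0, "x": 0, "y": 0, "z": 0, "ax": 0, "ay": 0, "az": 0}
    - {"fingers": 0, "x": 0, "y": 0, "z": 0, "ax": 0, "ay": 0, "az": 0}
    - {"fingers": 0, "x": 0, "y": 0, "z": 0, "ax": 0, "ay": 0, "az": 0}
    - {"fingers": 0, "x": 0, "y": 0, "z": 0, "ax": 0, "ay": 0, "az": 0}
    - {"fingers": 0, "x": 0, "y": 0, "z": 0, "ax": 0, "ay": 0, "az": 0}

```text
t: 23.8
eef_pos: [0.5735, 0.2562, 0.0201]
tool_rot: [0.002, 0.996, 0.086, -0.006]
contact_force: [-18.2, -2.6, 14.5]
gripper_width: -0.001
grasp_force: 9.6
```

It is firm at the stop: there was no further motion and the force doubled. Back off and up.

Call:
jog_arm:
  rows:
    - {"fingers": 0, "x": -4, "y": 0, "z": 0, "ax": 0, "ay": 0, "az": 0}
    - {"fingers": 0, "x": -8, "y": 0, "z": 0, "ax": 0, "ay": 0, "az": 0}
    - {"fingers": 0, "x": -20, "y": 0, "z": 0, "ax": 0, "ay": 0, "az": 0}
    - {"fingers": 0, "x": -25, "y": 0, "z": -10, "ax": 0, "ay": 0, "az": 0}
    - {"fingers": 0, "x": -10, "y": 0, "z": -30, "ax": 0, "ay": 0, "az": 0}
    - {"fingers": 0, "x": 0, "y": 0, "z": -40, "ax": 0, "ay": 0, "az": 0}
    - {"fingers": 0, "x": 0, "y": 0, "z": -40, "ax": 0, "ay": 0, "az": 0}
    - {"fingers": 0, "x": 0, "y": 0, "z": -30, "ax": 0, "ay": 0, "az": 0}

```text
t: 24.6
eef_pos: [0.514, 0.2465, 0.1736]
tool_rot: [0.002, 0.996, 0.086, 0.001]
contact_force: [0.6, 0.8, -1.9]
gripper_width: 0.003
grasp_force: 0.0
```

```bash
python3 -c "
from h import *
from station import bot
st();c=bot.read_camera('wrist');s=bot.read_camera('scene')
a=c['pixels'][:240,140:540,::-1];b=cv2.resize(s['pixels'][130:395,180:520,::-1],(400,312));cv2.imwrite('pics/w7.png',np.vstack([a,b]))
np.save('w7.npy',c,allow_pickle=True)
"
```

```text
t 24.6 pos [514.  246.5 173.6] psi -80.1 z [ 0.003 -0.003 -1.   ] F [ 0.6  0.8 -1.9] w 0.3 g 0.0 q [-1.34  0.61  1.1   1.92 -0.64  1.02 -1.35]
```

View pics/w7.png

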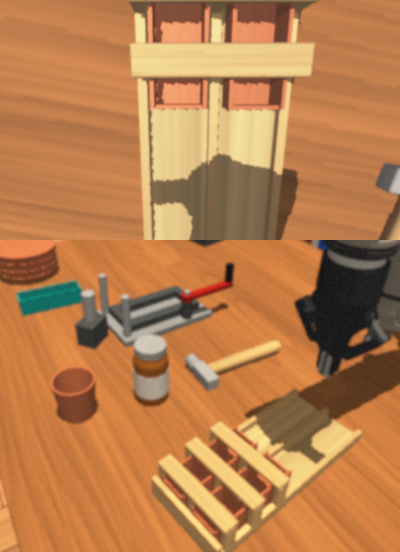

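The wrist crop shows both troughs' near ends level (row ~107, columns 152–207 and 228–282). The scene crop shows the red arm swung clear and the bystanders in place. I'll hand in.

```bash
python3 -c "
from station import bot
print(bot.hand_in())"
```

```text
the job is handed in; nothing more can be done
None
```

The job is handed in: the red arm is swung about 90° clear, the trough is upright and home against the end stop level with the finished one, and the gripper touches nothing, 24.6 s in.

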